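# Hold the casting gate shut on a gel tray

### The job

Get the long gel tray ready for casting: set it down, without dropping it, flat on the bed of the gel caster between the four guide pins, either end first, and let go of it. Then take the sliding gate by its grip tab, slide it up until its soft gasket pushes the tray home against the end wall, and keep pushing steadily with about 10 N (never more than 20 N, the tray would crack) so that a colleague can tighten the two thumb nuts. Finish like that, still holding the gate with the push on, and leave the short tray, the comb and the other things on the bench where they are.

Things in the scene. Friction and masses are not known exactly. Their poses are not given: they have to be found in the camera images.
- caster: Gel caster: white bed 116 x 235 mm, fixed on the bench, flat top 16 mm above the bench. Origin on the bench under the bed; bed from y = -135 to +100 mm. y runs along the bed from the gate (-y) to the end wall (+y), x across, z up. Four tapered steel guide pins, 8 mm thick, 11 mm high, at x = +-37.5, y = -19 and +64 mm (67 mm free between the columns).
- bay (a point): Point on the bed (caster x = 0, y = +25 mm, 16 mm above the bench) where the middle of the long tray's underside lies when the tray is home against the end wall. The tray may be set down about 10 mm short of it, towards the gate; the gate then pushes it home. Axes as the caster's.
- end_wall: Fixed end wall of the caster, 84 mm wide, 34 mm high above the bed, with a thin black rubber face towards the gate at caster y = +75 mm. Its origin and axes are the caster's.
- gate: Sliding gate: white wall 76 mm wide, 12 mm thick, 34 mm high, a grip tab on top, two loose black thumb nuts behind at x = +-46 mm. On its front (+y) a black gasket 64 mm wide, 26 mm high, face 14 mm ahead of the origin. Origin: on the bed under the tab; axes as the caster's. It slides only along the caster's y, from -89 to at most -21 mm (starts at -89 to -74), drags with 1 N and does not hold a push by itself.
- gate_tab (a point): Middle of the gate's grip tab (40 mm wide in x, 12 mm thick in y), 68 mm above the bench, 16 mm below the tab's top; nothing beside it at this height. With the long tray home, the gasket meets it when this point is at caster y = -39 mm; from there the gasket yields 1 mm per 2.5 N (10 N at 4 mm), at most 7 mm.
- tray_long: The long gel tray: clear plastic channel open at both ends, 62 mm wide (its x), 100 mm long (its y), 22 mm high, floor and two long side walls 5 mm thick, small comb notches in the walls 14 mm from each end. 0.08 to 0.17 kg. Origin: centre of its underside. Lies on the bench, floor down; grip it across its outside width at the middle.
- tray_short: Bystander: gel tray of the same section but only 70 mm long (62 mm wide, 22 mm high). Origin: centre of its underside. It and the long tray may lie in either place.
- comb: Bystander: white gel comb, 72 x 31 x 4 mm, lying flat on the bench. Origin at its underside.
- beaker: Bystander: empty glass beaker, 57 mm wide, 70 mm high. Origin: centre of its underside.
- bottle_small: Bystander: small screw-cap bottle, 48 mm wide, 97 mm high. Origin: centre of its underside.
- petri_dish: Bystander: closed petri dish, 91 mm wide, 15 mm high. Origin: centre of its underside.
- timer: Bystander: white timer, 62 x 62 x 18 mm, lying flat. Origin: centre of its underside.
- tape_roll: Bystander: roll of label tape lying flat, 71 mm wide, 19 mm high. Origin: centre of its underside.

How it is judged:
By the outcome, as a careful person would: the job done as asked, in the order asked, and still so for the second after the job is handed in, while the arm keeps its last pose, push and grip.
It also fails if it takes over 64 s, if anything falls off the work surface, if the arm or the gripper's body presses on something with over 40 N, if the wrist force passes 120 N, or if a joint passes its speed limit or range.

### The arm

A 6-joint arm with a two-finger parallel gripper is mounted at the origin on a cart in front of the work surface, level with it; the furniture and walls round the work are solid. World frame = base frame: x ahead of the robot, y to its left, z up, the work surface at z = 0. Lengths are in m, angles in rad, forces in N, time in s.
With the tool pointing down it reaches from about 0.35 to 0.8 m from the base axis. Payload 7.3 kg.
Tool frame: the origin (TCP) lies midway between the tips of the shut fingers; the grasp point (between the pads) lies robot.grasp_offset behind it (robot.grasp_offset is the distance from the TCP to the grasp point, in m); y points along the fingers, z is the direction in which the jaws open and shut, and the axes are right-handed (so a half turn about y gives the same grasp; the last joint's range is limited). The gripper opens to 85 mm and grips with 20 to 120 N. Pads are 22 mm wide; open, the fingers measure 114 mm over their backs; the gripper's body (76 mm by 85 mm) begins 54 mm behind the grasp point. The pads swing forward as they close: fully open they stand 13 mm farther back than shut.
Start: joints at [0.969, 0.342, 1.524, -0, 1.275, -0.146], TCP at [0.231, 0.471, 0.231] pointing down, gripper open.
Joint ranges: [-2.53, 2.53], [-0.77, 2.02], [0.04, 2.7], [-1, 4.14], [0.28, 2.66], [-3.11, 3.11]. Speed limits (rad/s): [2.57, 2.57, 3.14, 3.14, 3.14, 3.14].

### API

Orientations are given as a unit quaternion [w, x, y, z].
In Python, from station import readout, optics, sign_off, robot gives the robot as it stands. The module is installed in compiled form; this text tells all that it offers.
- The arm moves only by the tool send_rows, never from a script. Its argument "commands" is a list of rows, each a list of 3 entries, a list of its own where there are three numbers: the shift along the tool's x, y, z in mm, then the turn about the tool's y in rad, then the opening, from 0 (shut) to 1 (fully open). In form: [[[tx, ty, tz], turn, grip], ...]. A call has 1 to 20 rows; each row shifts and turns the commanded pose from where the row before left it, along the tool's axes as they then stand; what a row does not reach is not made up. A row lasts 1/12 s, in which the tool goes at most 41.7 mm and 7.16 degrees, less where a joint would pass 70% of its speed; a pose out of reach is approached as far as the arm can. A call with a gripper value outside its range is refused whole. The fingers move at their own pace and stop on an object; "newtons" is the grip in N (left out, the last holds). Time passes only in rows, so rows that do not move let the fingers close. It gives the time, the measured TCP pose, the force and the opening at its end, in the units of the state.
- readout.get_state(): the state, without advancing time (a new reading comes with each control period).
- optics.capture(name): name is "scene" or "top" or "wrist"; returns the picture (480x640x3 uint8, red, green, blue); there is no depth.
- optics.get_calibration(name): a dict with "fx", "fy", "cx", "cy" (pixels), "rvec" (rotation vector, rad) and "tvec" (3), from world to camera coordinates, as OpenCV has them. Camera axes: x right, y down, z forward; pixel columns grow to the right and rows downward; lengths in m; the calibration is good to about 2 mm. The wrist camera is an equidistant fisheye: a pixel r from the principal point sees the ray r / f radians off the axis. A picture is of the moment at which its call begins: read the wrist's pose just before it. get_calibration takes no time and is no camera call; for the wrist camera it gives the pose at the moment of the call.
- sign_off(): hands the job in, once; it reports no verdict.
The state is a dict: "time_s": time; "q": joint angles; "qd": joint speeds; "tau": joint torques, N m; "tcp_pos": TCP position; "orientation": TCP orientation; "ft_force": force on the tool from outside, world axes, zero at the start; "moment": the same for the moment, N m; "gripper_width": finger opening in m.
Only numpy, scipy, OpenCV 4.12 (cv2) and the standard library are available. Lean on these libraries where they do the work, as an engineer would, in place of code of your own. Each camera call takes 0.05 s, during which the arm holds its last target.

## Working session

There is one attempt and no reset: what is moved stays moved. The work goes in short steps, Python scripts to look and compute and a tool call to move; the robot and the scene stay as the last step left them, time stands still between calls to the robot, and variables do not carry over. Pictures are saved under pics/ and viewed, and the job is handed in when it is done.

Besides the shell and the picture viewer there is one more tool, called after "Call:" as name(argument=value, ...), one argument or row to a line, values as JSON. send_rows: Moves the arm, as the interface text tells. Its arguments: {"type":"object","properties":{"commands":{"type":"array","items":{"type":"array"}},"newtons":{"type":"number"}},"required":["commands"]}

```bash
mkdir -p pics
cat > h.py <<'E'
import numpy as np, cv2
from station import readout, optics, sign_off, robot
def cap(name,fn):
    im=optics.capture(name); cv2.imwrite('pics/'+fn,im[:,:,::-1]); return im
def st():
    s=readout.get_state()
    print({k:np.round(s[k],4).tolist() for k in ('time_s','q','tcp_pos','orientation','ft_force','gripper_width')}); return s
def cal(n):
    c=optics.get_calibration(n); R=cv2.Rodrigues(np.array(c['rvec'],float))[0]; return c,R,np.array(c['tvec'],float).ravel()
def ray(n,px):
    c,R,t=cal(n); px=np.atleast_2d(np.array(px,float))
    x=(px[:,0]-c['cx'])/c['fx']; y=(px[:,1]-c['cy'])/c['fy']
    if n=='wrist':
        r=np.hypot(x,y)+1e-12; d=np.stack([x/r*np.sin(r),y/r*np.sin(r),np.cos(r)],1)
    else: d=np.stack([x,y,np.ones_like(x)],1)
    return -R.T@t, d@R
def onz(n,px,z):
    o,d=ray(n,px); k=(z-o[2])/d[:,2]; return o+d*k[:,None]
def proj(n,P):
    c,R,t=cal(n); p=np.atleast_2d(P)@R.T+t
    if n=='wrist':
        rr=np.hypot(p[:,0],p[:,1])+1e-12; th=np.arctan2(rr,p[:,2]); x=p[:,0]/rr*th;y=p[:,1]/rr*th
    else: x=p[:,0]/p[:,2];y=p[:,1]/p[:,2]
    return np.stack([c['fx']*x+c['cx'],c['fy']*y+c['cy']],1)
E
python3 - <<'E'
from h import *
print(robot.grasp_offset,[a for a in dir(robot) if a[0]!='_'])
s=st()
for n in('scene','top','wrist'):
    c=optics.get_calibration(n);print(n,c);cap(n,n+'0.png')
E
```

```text
0.0187 ['IKError', 'grasp_offset']
{'time_s': 0.0, 'q': [0.969, 0.3427, 1.525, -0.0, 1.2754, -0.146], 'tcp_pos': [0.2309, 0.4711, 0.2306], 'orientation': [-0.6883, 0.6893, -0.16, 0.1596], 'ft_force': [-0.1106, -0.5579, -0.1458], 'gripper_width': 0.0852}
scene {'fx': 570.5158354984776, 'fy': 570.5158354984776, 'cx': 315.53523744273275, 'cy': 243.42685426289842, 'rvec': array([ 2.55856018,  0.33633535, -0.11688782]), 'tvec': array([-0.5142302 , -0.05269626,  1.65690709])}
top {'fx': 434.5003357879926, 'fy': 434.5003357879926, 'cx': 319.6233683754985, 'cy': 240.09219871497234, 'rvec': array([ 2.15305681, -2.15084025,  0.11697418]), 'tvec': array([0.05830478, 0.52827441, 1.41248207])}
wrist {'fx': 371.64829954431775, 'fy': 371.64829954431775, 'cx': 320.57238562951295, 'cy': 240.4019981059833, 'rvec': array([-2.44570806, -1.52554761, -0.22563263]), 'tvec': array([-0.52311   , -0.03634537,  0.37874415])}
```

View pics/top0.png

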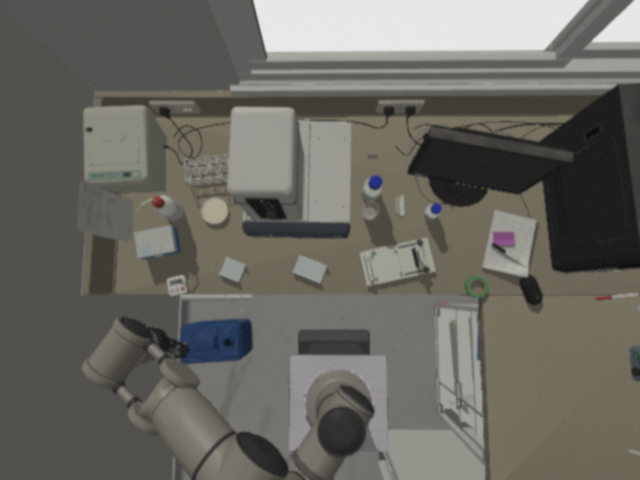

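View pics/scene0.png

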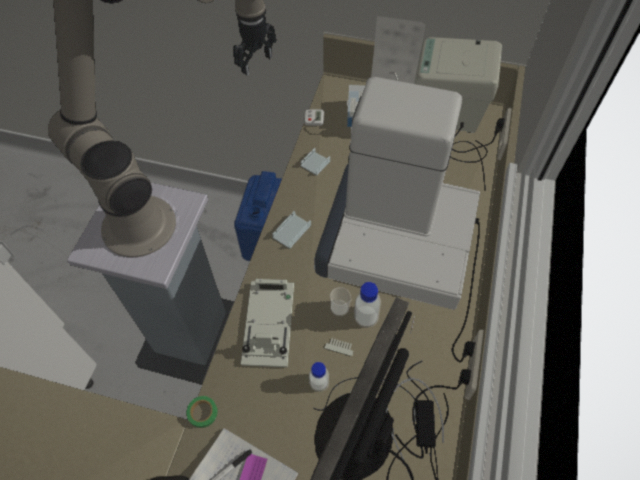

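View pics/wrist0.png

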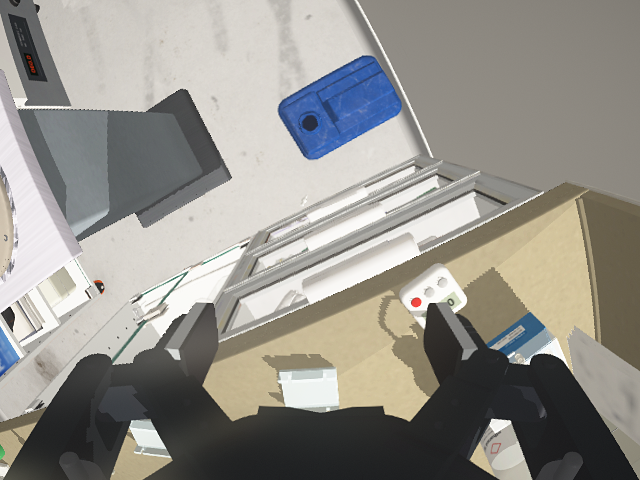

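The top view shows the caster around (397,262), with one tray at (310,269) and another at (232,270). In the scene view they are at (268,322), (292,230) and (315,161). I'll enlarge these areas.

Run:
```python
import cv2
t=cv2.imread('pics/top0.png');s=cv2.imread('pics/scene0.png')
a=cv2.resize(t[230:300,345:445],(800,560),interpolation=cv2.INTER_CUBIC);cv2.imwrite('pics/c1.png',a)
a=cv2.resize(t[245:295,210:340],(780,300),interpolation=cv2.INTER_CUBIC);cv2.imwrite('pics/c2.png',a)
a=cv2.resize(s[270:375,230:310],(450,590),interpolation=cv2.INTER_CUBIC);cv2.imwrite('pics/c3.png',a)
a=cv2.resize(s[140:255,260:340],(417,600),interpolation=cv2.INTER_CUBIC);cv2.imwrite('pics/c4.png',a)
```

```text
(no output)
```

View pics/c1.png

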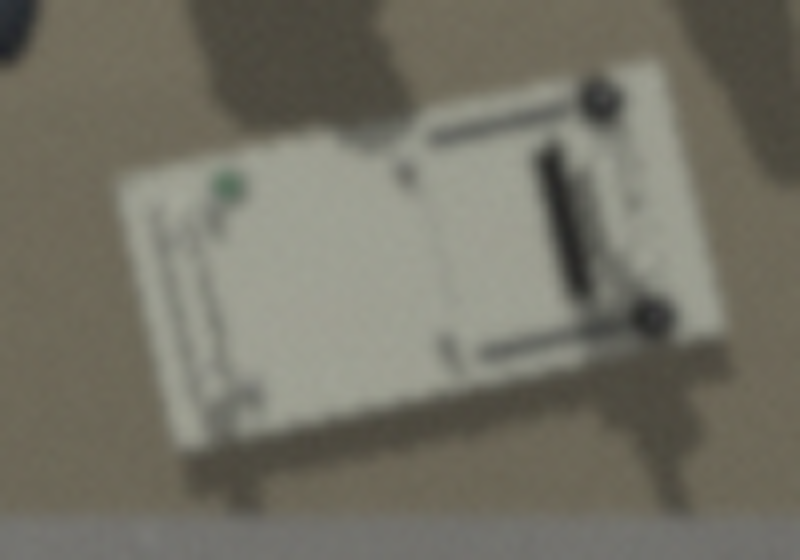

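View pics/c2.png

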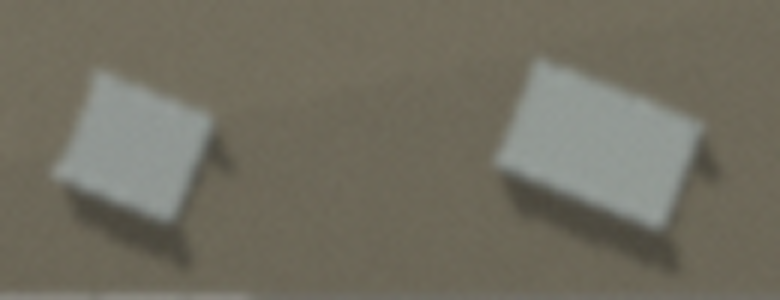

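View pics/c3.png

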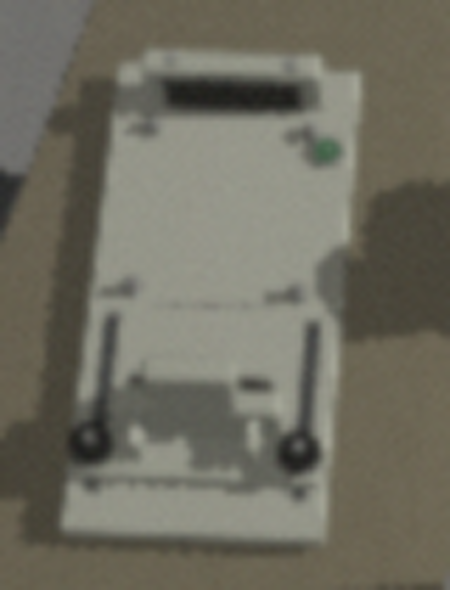

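View pics/c4.png

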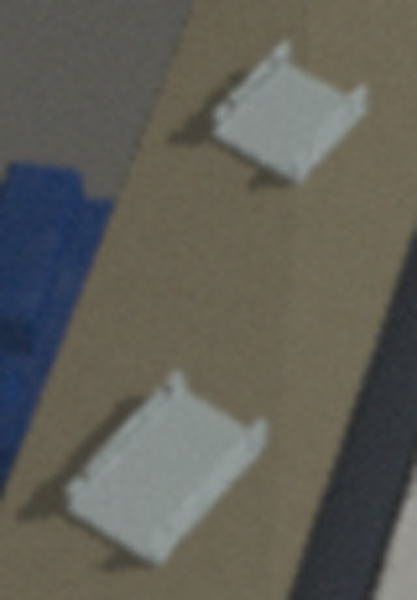

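```bash
cat >> h.py <<'E'
def fit(local,world):
    L=np.array(local,float);W=np.array(world)[:,:2]
    lc=L.mean(0);wc=W.mean(0);H=(L-lc).T@(W-wc)
    a=np.arctan2(H[0,1]-H[1,0],H[0,0]+H[1,1]); R=np.array([[np.cos(a),-np.sin(a)],[np.sin(a),np.cos(a)]])
    t=wc-R@lc; return a,t,(W-(L@R.T+t))*1000
E
python3 - <<'E'
from h import *
np.set_printoptions(precision=4,suppress=True)
def up(pts,s,off): return (np.array(pts,float)+.5)/s-.5+np.array(off)
# caster bed: local (x,y)
# image left=+y end ; image up = world +x
bed=[(118,183),(657,60),(725,335),(180,450)]
W=onz('top',up(bed,8,(345,230)),.016); print(W)
loc=[(.058,.1),(.058,-.135),(-.058,-.135),(-.058,.1)]
a,t,r=fit(loc,W);print('caster top',a,t,r)
b3=[(360,72),(327,543),(62,530),(120,65)]
su=80/450
p=np.array(b3)*np.array([80/450,105/590])+[230,270]-.4
W=onz('scene',p,.016);a,t,r=fit(loc,W);print('caster scene',a,t,r)
tr=[(540,60),(703,125),(662,230),(497,165)]
W=onz('top',up(tr,6,(210,245)),.022);
l=[(.031,.05),(.031,-.05),(-.031,-.05),(-.031,.05)]
a,t,r=fit(l,W);print('tray',a,t,r)
# scene c4 tray: floor corners top edges; wall tops
q=np.array([(178,375),(265,425),(160,563),(68,490)])*np.array([80/417,115/600])+[260,140]-.4
W=onz('scene',q,.022);print(W)
a,t,r=fit([(-.031,.05),(.031,.05),(.031,-.05),(-.031,-.05)],W);print('tray scene',a,t,r)
sh=[(95,70),(213,120),(175,225),(57,175)]
a,t,r=fit([(.031,.035),(.031,-.035),(-.031,-.035),(-.031,.035)],onz('top',up(sh,6,(210,245)),.022));print('short',a,t,r)
E
```

```text
[[ 0.4886 -0.0739  0.016 ]
 [ 0.5406 -0.3003  0.016 ]
 [ 0.4254 -0.3252  0.016 ]
 [ 0.3775 -0.0986  0.016 ]]
caster top 0.21665323237085304 [ 0.4543 -0.1824] [[-0.7754 -1.6467]
 [ 0.6538  1.4957]
 [-1.2541  1.51  ]
 [ 1.3756 -1.359 ]]
caster scene 0.21972373400507153 [ 0.4579 -0.1836] [[-0.4654 -0.5311]
 [ 0.4794  0.2136]
 [-0.6388  1.2092]
 [ 0.6248 -0.8916]]
tray -0.3757969040368473 [0.4336 0.092 ] [[-0.047  -1.2892]
 [ 0.5547  1.029 ]
 [ 0.245   0.9036]
 [-0.7526 -0.6435]]
[[0.4282 0.1465 0.022 ]
 [0.4838 0.1263 0.022 ]
 [0.4536 0.0262 0.022 ]
 [0.3921 0.0582 0.022 ]]
tray scene -0.36166667719530415 [0.4394 0.0893] [[ 0.0725 -0.5463]
 [-2.2648  1.1884]
 [ 2.8242 -5.3278]
 [-0.6319  4.6857]]
short -0.36448068659812255 [0.4319 0.3506] [[ 1.6285  1.8345]
 [-1.251   0.6436]
 [-1.477  -1.7066]
 [ 1.0995 -0.7715]]
```

```bash
cat >> h.py <<'E'
from scipy.spatial.transform import Rotation as Ro
def tool(s=None):
    s=s or readout.get_state(); w,x,y,z=s['orientation']; return Ro.from_quat([x,y,z,w]).as_matrix(), np.array(s['tcp_pos'])
def go(pos,ang,half=None):
    """shift in tool axes (mm, before the turn) and turn so jaws lie along world angle ang (mod pi)"""
    R,p=tool(); d=R.T@(np.array(pos)-p)*1000
    za=np.arctan2(R[1,2],R[0,2]); e=(ang-za+np.pi/2)%np.pi-np.pi/2
    # tool y down: positive turn about y = negative about world z
    print('shift',np.round(d,1),'turn',round(-e*np.sign(-R[2,1]),4),'jaw ang',round(za,4),'tool y',np.round(R[:,1],4))
E
python3 - <<'E'
from h import *
R,p=tool();print(np.round(R,3))
go([.436,.091,.15],-.37)
E
```

```text
[[ 0.898 -0.001  0.44 ]
 [-0.44  -0.001  0.898]
 [-0.    -1.    -0.001]]
shift [ 351.5   81.  -251. ] turn 1.485 jaw ang 1.115 tool y [-6.e-04 -9.e-04 -1.e+00]
```

Call:
send_rows(
  commands=[
    [[20,3,-14],0,1],
    [[20,3,-14],0,1],
    [[20,3,-14],0,1],
    [[20,3,-14],0,1],
    [[20,3,-14],0,1],
    [[20,3,-14],0,1],
    [[20,3,-14],0,1],
    [[20,3,-14],0,1],
    [[20,3,-14],0,1],
    [[20,3,-14],0,1],
    [[20,3,-14],0,1],
    [[20,3,-14],0,1],
    [[20,3,-14],0,1],
    [[20,3,-14],0,1],
    [[20,3,-14],0,1],
    [[20,3,-14],0,1],
    [[20,3,-14],0,1],
  ],
)

```text
time_s: 1.57
tcp_pos: [0.4319, 0.1069, 0.18]
orientation: [0.689, -0.689, 0.16, -0.16]
ft_force: [-0.1, 0.6, -0.7]
gripper_width: 0.0856
```

Call:
send_rows(
  commands=[
    [[0,0,0],0.12,1],
    [[0,0,0],0.12,1],
    [[0,0,0],0.12,1],
    [[0,0,0],0.12,1],
    [[0,0,0],0.12,1],
    [[0,0,0],0.12,1],
    [[0,0,0],0.12,1],
    [[0,0,0],0.12,1],
    [[0,0,0],0.12,1],
    [[0,0,0],0.12,1],
    [[0,0,0],0.12,1],
    [[0,0,0],0.12,1],
    [[0,0,0],0.045,1],
    [[0,0,0],0,1],
  ],
)

```text
time_s: 2.73
tcp_pos: [0.4314, 0.1081, 0.1801]
orientation: [0.399, -0.399, 0.584, -0.584]
ft_force: [0.2, 0.3, 0.0]
gripper_width: 0.0851
```

Run:
```python
from h import *
s=st(); cap('wrist','w1.png'); go([.436,.091,.15],-.37)
print(proj('wrist',[[.436,.091,.0]]))
```

```text
{'time_s': 2.7333, 'q': [0.0727, 0.2501, 1.8109, 0.0001, 1.0811, 0.4443], 'tcp_pos': [0.4314, 0.1081, 0.1801], 'orientation': [0.3989, -0.3992, 0.5839, -0.5836], 'ft_force': [0.2348, 0.2626, 0.0168], 'gripper_width': 0.0851}
shift [14.3 30.1 10.4] turn 0.0013 jaw ang -0.3687 tool y [-4.e-04  0.e+00 -1.e+00]
[[333.75706843 229.0111196 ]]
```

View pics/w1.png

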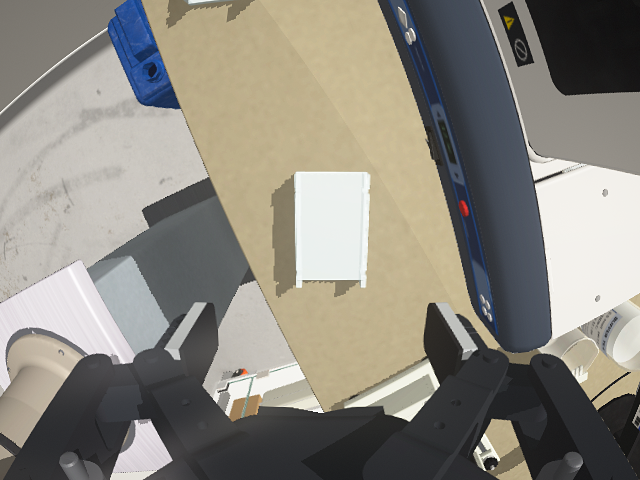

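The tray shows clearly at about (331,229), with wall ends near (295,172), (370,172), (366,287) and (296,287). I'll zoom in.

Run:
```python
import cv2
t=cv2.imread('pics/w1.png')
cv2.imwrite('pics/w1z.png',cv2.resize(t[160:300,270:390],(504,588),interpolation=cv2.INTER_CUBIC))
```

```text
(no output)
```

View pics/w1z.png

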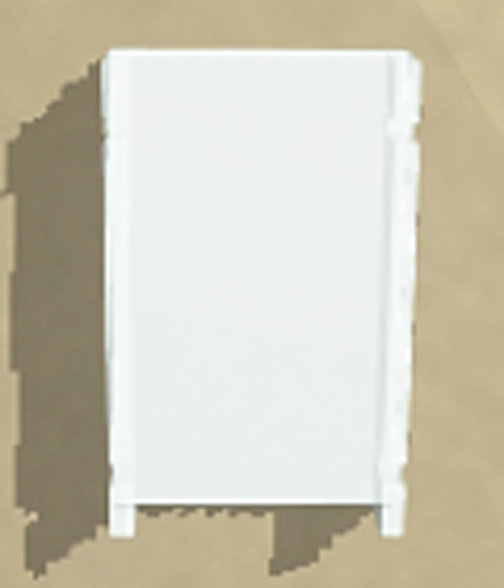

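Run:
```python
from h import *
from scipy.optimize import least_squares
np.set_printoptions(precision=4,suppress=True)
c,R,t=cal('wrist');print('cam',-R.T@t,'axis',R[2])
px=np.array([(108,537),(403,537),(420,60),(103,56)])/4.2-.4+[270,160]
W=onz('wrist',px,.022);print(W)
for q in ([(-.031,-.05),(.031,-.05),(.031,.05),(-.031,.05)],):
    a,tt,r=fit(q,W);print(a,tt);print(r)
W=np.array(W)[:,:2];print(np.linalg.norm(W-np.roll(W,-1,0),axis=1))
a,x,y=a,*tt
def world(l,z):
    l=np.array(l,float);return np.c_[l@np.array([[np.cos(a),np.sin(a)],[-np.sin(a),np.cos(a)]])+[x,y],np.full(len(l),z)]
im=cv2.imread('pics/w1.png');im=cv2.resize(im[160:300,270:390],(504,588),interpolation=cv2.INTER_CUBIC)
for z,col in((.022,(0,0,255)),(0,(255,0,0))):
    P=(proj('wrist',world(q,z))-[270,160]+.4)*4.2
    cv2.polylines(im,[P.astype(int).reshape(-1,1,2)],True,col,1)
cv2.imwrite('pics/w1o.png',im)
```

```text
cam [0.4568 0.1765 0.322 ] axis [-0.1059 -0.2711 -0.9567]
[[0.387  0.059  0.022 ]
 [0.445  0.0365 0.022 ]
 [0.4811 0.1299 0.022 ]
 [0.4241 0.1525 0.022 ]]
-0.37310325610358697 [0.4343 0.0945]
[[-0.1866 -0.2089]
 [ 0.0838 -0.1311]
 [-0.3391  0.1822]
 [ 0.4419  0.1578]]
[0.0622 0.1001 0.0613 0.1006]
```

View pics/w1o.png

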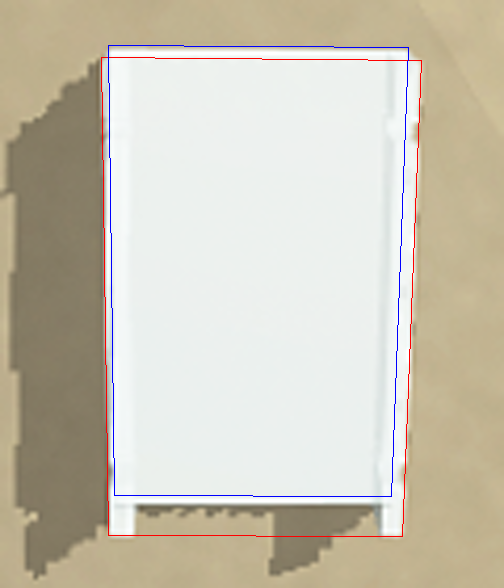

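Run:
```python
from h import *
R,p=tool();print(np.round(R,3)); go([.456,-.17,.26],.218)
```

```text
[[-0.36  -0.     0.933]
 [-0.933  0.    -0.36 ]
 [ 0.    -1.    -0.   ]]
shift [250.5 -79.9 123.1] turn -0.5867 jaw ang -0.3687 tool y [-4.e-04  0.e+00 -1.e+00]
```

Call:
send_rows(
  commands=[
    [[18,-6,9],0,1],
    [[18,-6,9],0,1],
    [[18,-6,9],0,1],
    [[18,-6,9],0,1],
    [[18,-6,9],0,1],
    [[18,-6,9],0,1],
    [[18,-6,9],0,1],
    [[18,-6,9],0,1],
    [[18,-6,9],0,1],
    [[18,-6,9],0,1],
    [[18,-6,9],0,1],
    [[18,-6,9],0,1],
    [[18,-6,9],0,1],
    [[16,-2,6],0,1],
  ],
)

```text
time_s: 3.95
tcp_pos: [0.4563, -0.171, 0.261]
orientation: [-0.4, 0.4, -0.583, 0.584]
ft_force: [-0.1, -0.5, 0.0]
gripper_width: 0.0856
```

Call:
send_rows(
  commands=[
    [[0,0,0],-0.12,1],
    [[0,0,0],-0.12,1],
    [[0,0,0],-0.12,1],
    [[0,0,0],-0.12,1],
    [[0,0,0],-0.107,1],
    [[0,0,0],0,1],
    [[0,0,0],0,1],
  ],
)

```text
time_s: 4.53
tcp_pos: [0.4558, -0.1695, 0.2602]
orientation: [0.551, -0.551, 0.444, -0.443]
ft_force: [0.7, 0.1, 0.9]
gripper_width: 0.0855
```

Run:
```python
from h import *
s=st(); cap('wrist','w2.png'); go([.456,-.17,.26],.218)
```

```text
{'time_s': 4.5333, 'q': [-0.5138, 0.2483, 1.5751, 0.0001, 1.3184, -0.7288], 'tcp_pos': [0.4558, -0.1695, 0.2602], 'orientation': [0.5508, -0.5507, 0.4436, -0.4434], 'ft_force': [0.6804, 0.1346, 0.8813], 'gripper_width': 0.0855}
shift [0.6 0.2 0.1] turn -0.0034 jaw ang 0.2146 tool y [-1.e-04  2.e-04 -1.e+00]
```

View pics/w2.png

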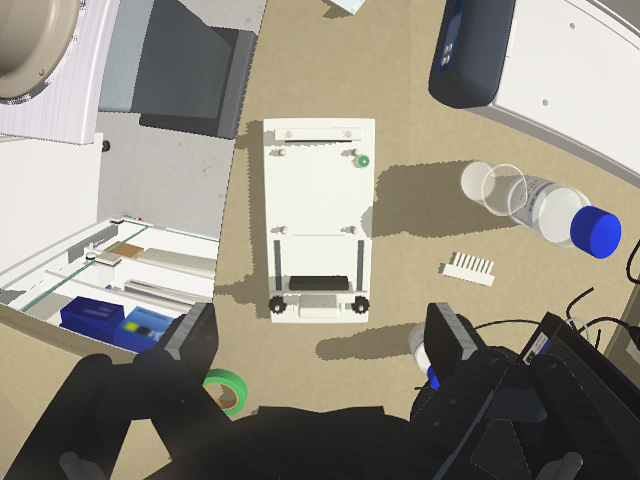

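The whole caster is visible. Bed corners are near (264,120), (375,118), (368,321) and (271,323), the pins near (281,153), (357,153), (281,231) and (354,231), and the gate gasket at (318,284).

Run:
```python
import cv2
t=cv2.imread('pics/w2.png')
cv2.imwrite('pics/w2a.png',cv2.resize(t[110:240,255:385],(598,598),interpolation=cv2.INTER_CUBIC))
cv2.imwrite('pics/w2b.png',cv2.resize(t[220:340,255:385],(650,600),interpolation=cv2.INTER_CUBIC))
```

```text
(no output)
```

View pics/w2a.png

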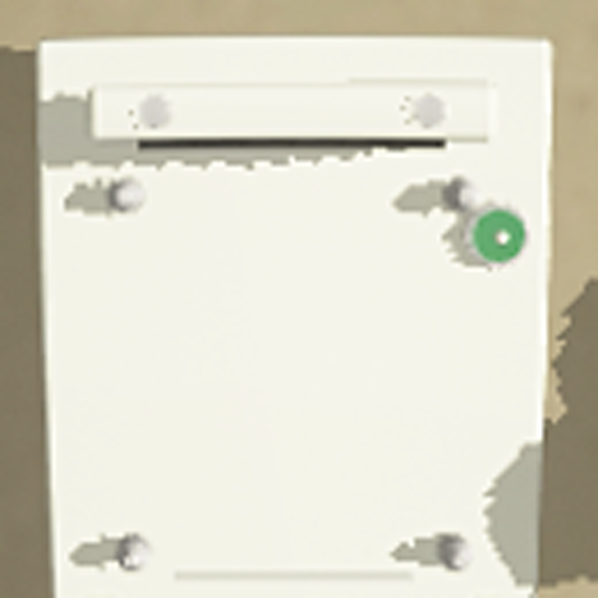

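View pics/w2b.png

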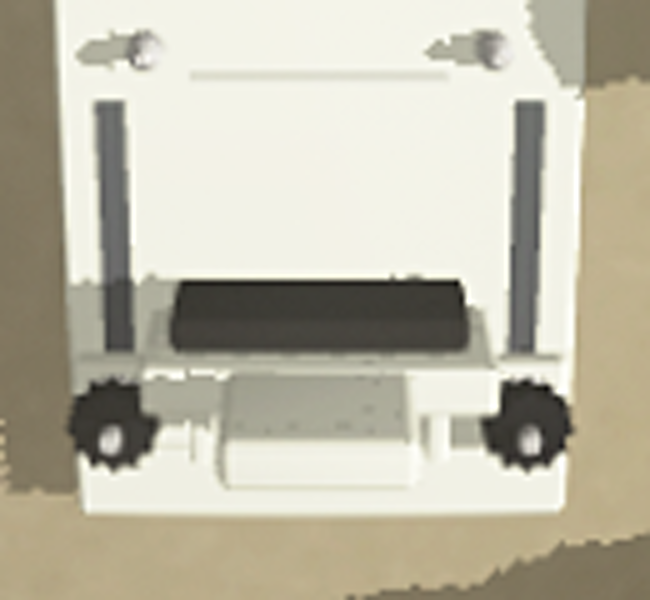

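Run:
```python
from h import *
np.set_printoptions(precision=4,suppress=True)
c,R,t=cal('wrist');C=-R.T@t;print('cam',C,'nadir px',proj('wrist',[[C[0],C[1],.016]]))
s=4.6
A=lambda p:np.array(p,float)/4.6-.4+[255,110]
B=lambda p:np.array(p,float)/5-.4+[255,220]
px=np.vstack([A([(38,40),(550,40)]),B([(565,513),(85,513)])])
loc=[(-.058,.1),(.058,.1),(.058,-.135),(-.058,-.135)]
W=onz('wrist',px,.016);a,tt,r=fit(loc,W);print('bed',a,tt);print(r)
# pins at base height
pp=A([(125,195),(461,192),(455,552),(133,552)])
W=onz('wrist',pp,.023);a2,t2,r2=fit([(-.0375,.064),(.0375,.064),(.0375,-.019),(-.0375,-.019)],W);print('pins',a2,t2);print(r2)
a,tt=(a+a2)/2,(tt+t2)/2
Rm=np.array([[np.cos(a),-np.sin(a)],[np.sin(a),np.cos(a)]])
toL=lambda W:(np.array(W)[:,:2]-tt)@Rm*1000
print('tab top local',toL(onz('wrist',B([(225,437),(412,437),(412,487),(228,487)]),.084)))
print('gasket bottom',toL(onz('wrist',B([(180,282),(462,282)]),.017)))
print('wall face z', toL(onz('wrist',A([(138,140),(445,140)]),.05)),toL(onz('wrist',A([(138,148),(445,148)]),.05)))
```

```text
cam [ 0.4384 -0.0977  0.4021] nadir px [[320.7406 130.8894]]
bed 0.21818696054805212 [ 0.4547 -0.1811]
[[ 0.817  -0.5598]
 [-0.5888 -1.4054]
 [-0.8851  0.6583]
 [ 0.6569  1.3069]]
pins 0.21758304600865858 [ 0.4541 -0.1808]
[[ 0.5923 -0.5003]
 [-0.3251 -0.2961]
 [-0.5     0.2145]
 [ 0.2328  0.5819]]
tab top local [[-18.3332 -78.4047]
 [ 17.4824 -78.475 ]
 [ 17.6478 -89.4474]
 [-18.0366 -89.3782]]
gasket bottom [[-31.8699 -73.7518]
 [ 31.3562 -73.9099]]
wall face z [[-31.5719  76.4701]
 [ 31.0711  76.2029]] [[-31.5953  74.8165]
 [ 31.0819  74.5505]]
```

Run:
```python
from h import *
go([.4343,.0945,.12],-.3731)
```

```text
shift [-262.5  140.3   35.2] turn 0.5877 jaw ang 0.2146 tool y [-1.e-04  2.e-04 -1.e+00]
```

Call:
send_rows(
  commands=[
    [[-17.5,2,2.35],0,1],
    [[-17.5,2,2.35],0,1],
    [[-17.5,2,2.35],0,1],
    [[-17.5,2,2.35],0,1],
    [[-17.5,2,2.35],0,1],
    [[-17.5,2,2.35],0,1],
    [[-17.5,2,2.35],0,1],
    [[-17.5,2,2.35],0,1],
    [[-17.5,2,2.35],0,1],
    [[-17.5,2,2.35],0,1],
    [[-17.5,2,2.35],0,1],
    [[-17.5,2,2.35],0,1],
    [[-17.5,2,2.35],0,1],
    [[-17.5,2,2.35],0,1],
    [[-17.5,2,2.35],0,1],
  ],
)

```text
time_s: 5.83
tcp_pos: [0.4336, 0.0953, 0.2303]
orientation: [0.551, -0.551, 0.444, -0.444]
ft_force: [0.5, 0.5, 0.3]
gripper_width: 0.0855
```

Call:
send_rows(
  commands=[
    [[0,18,0],0.12,1],
    [[0,18,0],0.12,1],
    [[0,18,0],0.12,1],
    [[0,18,0],0.12,1],
    [[0,18,0],0.1077,1],
    [[0,20,0],0,1],
    [[0,0,0],0,1],
    [[0,0,0],0,1],
  ],
)

```text
time_s: 6.5
tcp_pos: [0.4333, 0.0944, 0.12]
orientation: [0.398, -0.4, 0.584, -0.583]
ft_force: [0.3, -0.6, -0.4]
gripper_width: 0.0853
```

Run:
```python
from h import *
s=st(); cap('wrist','w3.png'); go([.4343,.0945,-.003],-.3731)
```

```text
{'time_s': 6.5, 'q': [0.0414, 0.3315, 1.8941, 0.0001, 0.9181, 0.4127], 'tcp_pos': [0.4333, 0.0944, 0.12], 'orientation': [0.3985, -0.3997, 0.5841, -0.5833], 'ft_force': [0.2506, -0.5758, -0.4497], 'gripper_width': 0.0853}
shift [-1.000e-01  1.238e+02  1.000e-01] turn 0.002 jaw ang -0.3711 tool y [ 2.e-04  1.e-04 -1.e+00]
```

View pics/w3.png

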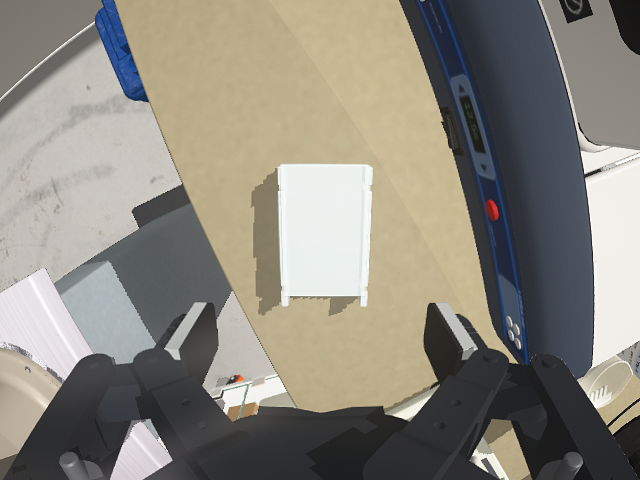

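The tray lies centred between the jaws at about (325,235). Before descending I'll triangulate the machine's front (the red button) to check clearance.

Run:
```python
from h import *
np.set_printoptions(precision=4,suppress=True)
o2,d2=ray('wrist',[(492,210)]);
# w1 pose: same orientation approx, shift from tcp difference
dp=np.array([.4314,.1081,.1801])-readout.get_state()['tcp_pos']
o1,d1=ray('wrist',[(464,208)]);o1=o1+dp
M=np.stack([d1[0],-d2[0]],1);k=np.linalg.lstsq(M,o2-o1,rcond=None)[0]
P1=o1+k[0]*d1[0];P2=o2+k[1]*d2[0];print(P1,P2)
for z in (0,.05,.1,.15,.2): print(z,onz('wrist',[(470,210),(455,100)],z), onz('top',[(248,237),(300,238),(348,237)],z))
```

```text
[0.5321 0.0936 0.0794] [0.532  0.0934 0.0794]
0 [[0.5454 0.0698 0.    ]
 [0.5594 0.1522 0.    ]] [[ 0.5428  0.3038  0.    ]
 [ 0.5394  0.1262  0.    ]
 [ 0.5429 -0.0372  0.    ]]
0.05 [[0.5291 0.0875 0.05  ]
 [0.5404 0.1542 0.05  ]] [[ 0.5363  0.2947  0.05  ]
 [ 0.533   0.1232  0.05  ]
 [ 0.5363 -0.0346  0.05  ]]
0.1 [[0.5127 0.1052 0.1   ]
 [0.5214 0.1563 0.1   ]] [[ 0.5298  0.2857  0.1   ]
 [ 0.5266  0.1202  0.1   ]
 [ 0.5298 -0.032   0.1   ]]
0.15 [[0.4964 0.123  0.15  ]
 [0.5023 0.1583 0.15  ]] [[ 0.5233  0.2767  0.15  ]
 [ 0.5202  0.1173  0.15  ]
 [ 0.5233 -0.0294  0.15  ]]
0.2 [[0.48   0.1407 0.2   ]
 [0.4833 0.1603 0.2   ]] [[ 0.5168  0.2677  0.2   ]
 [ 0.5139  0.1143  0.2   ]
 [ 0.5168 -0.0268  0.2   ]]
```

The machine front is at x≈0.53 and the finger backs reach about 0.49, so there is roughly 35 mm of clearance. Descending.

Call:
send_rows(
  commands=[
    [[0,20,0],0.002,1],
    [[0,20,0],0,1],
    [[0,20,0],0,1],
    [[0,20,0],0,1],
    [[0,15,0],0,1],
    [[0,12,0],0,1],
    [[0,9,0],0,1],
    [[0,7,0],0,1],
    [[0,0,0],0,1],
    [[0,0,0],0,1],
  ],
  newtons=25,
)

```text
time_s: 7.38
tcp_pos: [0.4343, 0.0945, -0.0022]
orientation: [-0.399, 0.398, -0.584, 0.584]
ft_force: [-0.0, 0.1, 0.6]
gripper_width: 0.0858
```

Call:
send_rows(
  commands=[
    [[0,0,0],0,0.6],
    [[0,0,0],0,0.5],
    [[0,0,0],0,0.3],
    [[0,0,0],0,0],
    [[0,0,0],0,0],
    [[0,0,0],0,0],
    [[0,0,0],0,0],
    [[0,0,0],0,0],
  ],
)

```text
time_s: 8.05
tcp_pos: [0.4345, 0.0945, -0.0019]
orientation: [-0.399, 0.398, -0.584, 0.584]
ft_force: [-0.1, 0.8, 6.8]
gripper_width: 0.0615
```

Run:
```python
from h import *
s=st(); cap('wrist','w4.png')
```

```text
{'time_s': 8.05, 'q': [0.0413, 0.5535, 2.0016, 0.0002, 0.5846, 0.414], 'tcp_pos': [0.4345, 0.0945, -0.0019], 'orientation': [-0.3993, 0.3981, -0.5837, 0.5843], 'ft_force': [-0.0711, 0.8329, 6.8215], 'gripper_width': 0.0615}
```

View pics/w4.png

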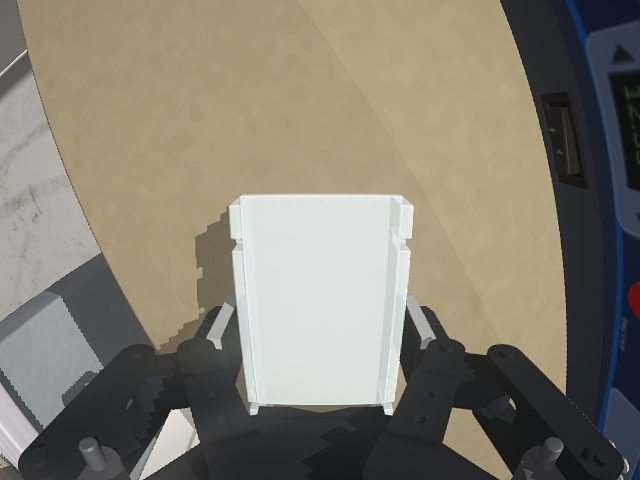

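The tray is gripped (width 61.5 mm), sitting centred with the pads at its mid-length. The 6.8 N comes from the fingers swinging down. Lifting.

Call:
send_rows(
  commands=[
    [[0,-1,0],0,0],
    [[0,-4,0],0,0],
    [[0,-10,0],0,0],
    [[0,-16,0],0,0],
    [[0,-20,0],0,0],
    [[0,-20,0],0,0],
    [[0,-20,0],0,0],
    [[0,-16,0],0,0],
    [[0,-10,0],0,0],
    [[0,-5,0],0,0],
    [[0,0,0],0,0],
  ],
)

```text
time_s: 9.02
tcp_pos: [0.4342, 0.0945, 0.1203]
orientation: [-0.399, 0.398, -0.584, 0.584]
ft_force: [-0.2, -0.5, -1.4]
gripper_width: 0.0612
```

Run:
```python
from h import *
s=st()
a=.2178;t=np.array([.4544,-.181]);R=np.array([[np.cos(a),-np.sin(a)],[np.sin(a),np.cos(a)]])
P=t+R@[0,.017];print(P); go([*P,.13],a)
```

```text
{'time_s': 9.0167, 'q': [0.0414, 0.3304, 1.8948, 0.0001, 0.9144, 0.414], 'tcp_pos': [0.4342, 0.0945, 0.1203], 'orientation': [-0.3993, 0.3981, -0.5836, 0.5843], 'ft_force': [-0.2019, -0.5485, -1.3641], 'gripper_width': 0.0612}
[ 0.4507266  -0.16440162]
shift [235.1  -9.7 109.7] turn -0.5905 jaw ang -0.3727 tool y [ 1.9e-03  2.0e-04 -1.0e+00]
```

Call:
send_rows(
  commands=[
    [[5,-1,2.5],0,0],
    [[11,-1,5],0,0],
    [[16,-1,7.5],0,0],
    [[16,-1,7.5],0,0],
    [[16,-1,7.5],0,0],
    [[16,-1,7.5],0,0],
    [[16,-1,7.5],0,0],
    [[16,-1,7.5],0,0],
    [[16,-1,7.5],0,0],
    [[16,-1,7.5],0,0],
    [[16,0,7.5],0,0],
    [[16,0,7.5],0,0],
    [[16,0,7.5],0,0],
    [[16,0,7.5],0,0],
    [[16,0,7.5],0,0],
    [[11,0,4.5],0,0],
  ],
)

```text
time_s: 10.35
tcp_pos: [0.4497, -0.1659, 0.1282]
orientation: [0.398, -0.399, 0.585, -0.584]
ft_force: [0.6, 0.6, -1.1]
gripper_width: 0.0615
```

Call:
send_rows(
  commands=[
    [[0,0,0],-0.06,0],
    [[0,0,0],-0.11,0],
    [[0,0,0],-0.11,0],
    [[0,0,0],-0.11,0],
    [[0,0,0],-0.11,0],
    [[0,0,0],-0.0605,0],
    [[0,0,0],-0.03,0],
    [[0,0,0],0,0],
    [[0,0,0],0,0],
  ],
)

```text
time_s: 11.1
tcp_pos: [0.4498, -0.1642, 0.1287]
orientation: [-0.551, 0.551, -0.444, 0.443]
ft_force: [0.3, 0.0, -1.5]
gripper_width: 0.0613
```

Run:
```python
from h import *
s=st()
go([.45073,-.1644,.05],.2178);cap('wrist','w5.png');cap('top','t5.png');cap('scene','s5.png')
```

```text
{'time_s': 11.1, 'q': [-0.5103, 0.3747, 1.7929, 0.0001, 0.9754, -0.7271], 'tcp_pos': [0.4498, -0.1642, 0.1287], 'orientation': [-0.5511, 0.5512, -0.4435, 0.4425], 'ft_force': [0.2533, 0.0415, -1.5463], 'gripper_width': 0.0613}
shift [ 0.5 78.7  1. ] turn -0.0012 jaw ang 0.2166 tool y [-1.2e-03  8.0e-04 -1.0e+00]
```

View pics/w5.png

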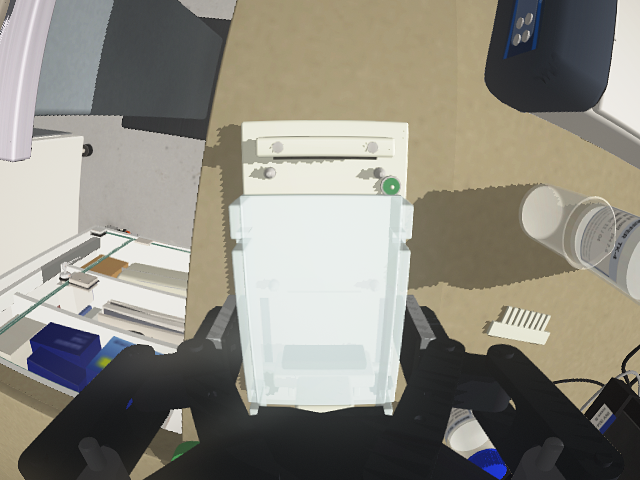

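The tray is held over the bed. The far pins are visible at (269,173) and (378,172), with the end wall behind them. I'll check the lateral alignment from this closer view.

Run:
```python
from h import *
import cv2
np.set_printoptions(precision=4,suppress=True)
t=cv2.imread('pics/w5.png')
cv2.imwrite('pics/w5z.png',cv2.resize(t[110:250,225:425],(800,560),interpolation=cv2.INTER_CUBIC))
a=.2178;tt=np.array([.4544,-.181]);R=np.array([[np.cos(a),-np.sin(a)],[np.sin(a),np.cos(a)]])
def w(x,y,z): return [*(tt+R@[x,y]),z]
P=proj('wrist',[w(-.0375,.064,.016),w(-.0375,.064,.027),w(.0375,.064,.016),w(.0375,.064,.027),w(-.058,.1,.016),w(.058,.1,.016)])
print((P-[225,110]+.4)*4)
```

```text
[[180.7538 244.6123]
 [171.8383 251.7597]
 [615.1084 244.9581]
 [625.12   252.1294]
 [ 59.3603  41.2816]
 [736.0222  42.3151]]
```

View pics/w5z.png

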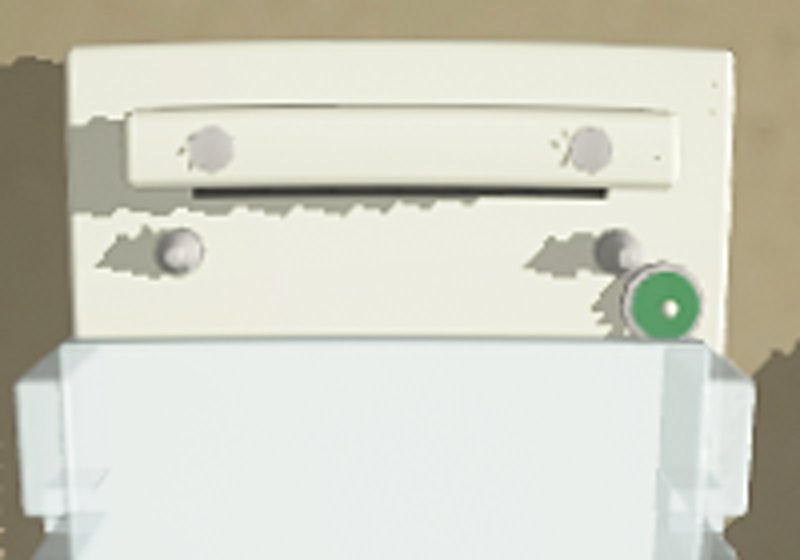

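Call:
send_rows(
  commands=[
    [[0.5,5,1],-0.001,0],
    [[0,10,0],0,0],
    [[0,15,0.1],0,0],
    [[0,15,0],0,0],
    [[0,15,0.1],0,0],
    [[0,15,0],0,0],
    [[0,11,0],0,0],
    [[0,6,0],0,0],
    [[0,2,0],0,0],
    [[0,0,0],0,0],
    [[0,0,0],0,0],
  ],
)

```text
time_s: 12.17
tcp_pos: [0.4518, -0.1647, 0.0357]
orientation: [0.552, -0.552, 0.442, -0.443]
ft_force: [-0.2, 0.6, -1.4]
gripper_width: 0.0613
```

Run:
```python
from h import *
s=st()
go([.45073,-.1644,.0145],.2178);cap('wrist','w6.png')
t=cv2.imread('pics/w6.png')
cv2.imwrite('pics/w6z.png',cv2.resize(t[100:440,190:460],(600,756))[:600])
```

```text
{'time_s': 12.1667, 'q': [-0.5091, 0.5242, 1.8787, 0.0001, 0.7379, -0.728], 'tcp_pos': [0.4518, -0.1647, 0.0357], 'orientation': [0.5517, -0.5515, 0.4421, -0.4427], 'ft_force': [-0.1726, 0.6439, -1.401], 'gripper_width': 0.0613}
shift [-0.5 21.2 -1. ] turn 0.001 jaw ang 0.2188 tool y [ 8.e-04 -3.e-04 -1.e+00]
```

View pics/w6z.png

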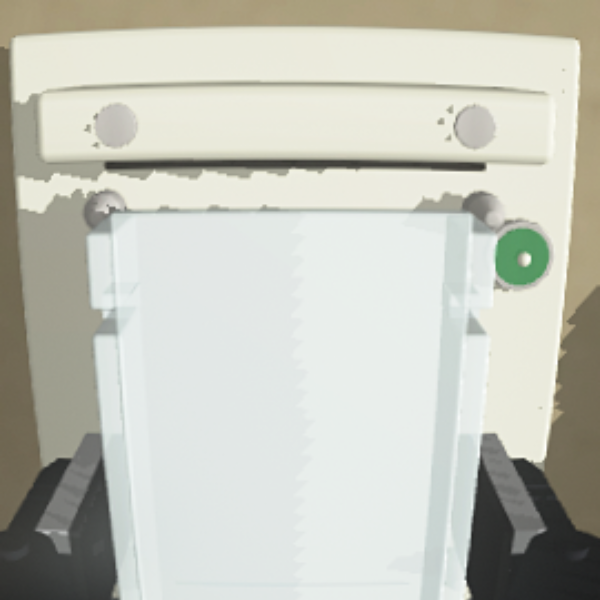

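Tray centreline at about x=292 against about 295 for the pins and wall, so I'll shift it 0.5 mm more towards +x while descending.

Call:
send_rows(
  commands=[
    [[0,3,0.5],0,0],
    [[0,4,0],0,0],
    [[0,4,0],0,0],
    [[0,2,0],0,0],
    [[0,2,0],0,0],
    [[0,1,0],0,0],
    [[0,0,0],0,0],
  ],
)

```text
time_s: 12.8
tcp_pos: [0.4518, -0.1643, 0.019]
orientation: [-0.552, 0.552, -0.443, 0.442]
ft_force: [0.2, 0.0, -1.3]
gripper_width: 0.0615
```

Call:
send_rows(
  commands=[
    [[0,1,0],0,0],
    [[0,1,0],0,0],
    [[0,0,0],0,0],
  ],
)

```text
time_s: 13.05
tcp_pos: [0.4519, -0.1644, 0.0172]
orientation: [0.552, -0.552, 0.442, -0.442]
ft_force: [-0.4, 0.2, -1.4]
gripper_width: 0.0618
```

Run:
```python
from h import *
s=st()
cap('wrist','w7.png')
t=cv2.imread('pics/w7.png')
cv2.imwrite('pics/w7z.png',cv2.resize(t[100:440,190:460],(600,756))[:600])
```

```text
{'time_s': 13.05, 'q': [-0.5085, 0.5579, 1.8903, 0.0001, 0.6935, -0.7274], 'tcp_pos': [0.4519, -0.1644, 0.0172], 'orientation': [0.5516, -0.5516, 0.4424, -0.4424], 'ft_force': [-0.3523, 0.2391, -1.423], 'gripper_width': 0.0618}
```

View pics/w7z.png

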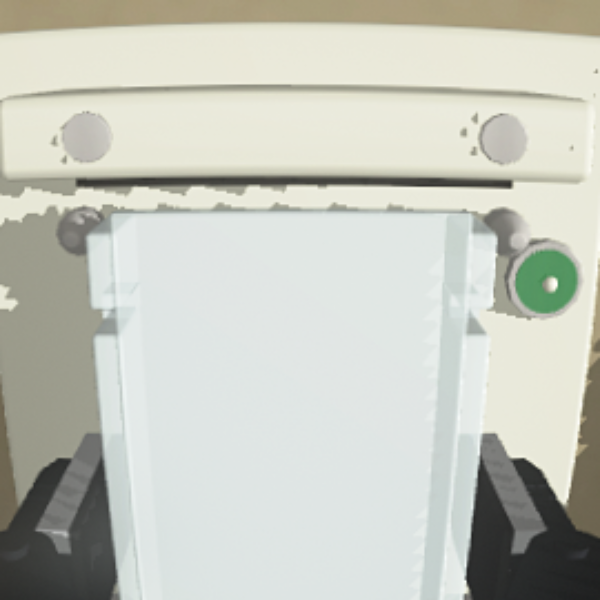

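It is centred (pins at 79 and 507, tray edges at 112 and 472) with no contact force. Lowering the last 3 mm slowly.

Call:
send_rows(
  commands=[
    [[0,0.7,0],0,0],
    [[0,0.7,0],0,0],
    [[0,0.7,0],0,0],
    [[0,0,0],0,0],
  ],
)

```text
time_s: 13.43
tcp_pos: [0.4519, -0.1644, 0.0151]
orientation: [0.552, -0.552, 0.442, -0.442]
ft_force: [0.1, -0.4, -1.1]
gripper_width: 0.0615
```

Call:
send_rows(
  commands=[
    [[0,0.4,0],0,0],
    [[0,0.4,0],0,0],
    [[0,0,0],0,0],
  ],
)

```text
time_s: 13.68
tcp_pos: [0.452, -0.1644, 0.0143]
orientation: [0.552, -0.552, 0.442, -0.442]
ft_force: [-0.7, 0.6, -1.5]
gripper_width: 0.0615
```

Call:
send_rows(
  commands=[
    [[0,0.4,0],0,0],
    [[0,0.4,0],0,0],
    [[0,0,0],0,0],
  ],
)

```text
time_s: 13.93
tcp_pos: [0.452, -0.1644, 0.0142]
orientation: [0.552, -0.552, 0.442, -0.443]
ft_force: [-2.7, 0.6, 6.1]
gripper_width: 0.0614
```

Call:
send_rows(
  commands=[
    [[0,0.4,0],0,0],
    [[0,0,0],0,0],
  ],
)

```text
time_s: 14.1
tcp_pos: [0.452, -0.1644, 0.0142]
orientation: [0.552, -0.552, 0.442, -0.443]
ft_force: [-3.2, 1.1, 10.9]
gripper_width: 0.0617
```

Contact came at z=0.0142 as expected (0.0141). I'll ease the load, then release.

Call:
send_rows(
  commands=[
    [[0,-0.6,0],0,0],
    [[0,0,0],0.0,0.76],
    [[0,0,0],0,0.8],
    [[0,0,0],0,0.9],
    [[0,0,0],0,1],
    [[0,0,0],0,1],
    [[0,0,0],0,1],
    [[0,0,0],0,1],
  ],
)

```text
time_s: 14.77
tcp_pos: [0.4519, -0.1644, 0.0137]
orientation: [0.552, -0.552, 0.442, -0.442]
ft_force: [0.3, 0.1, 0.2]
gripper_width: 0.0854
```

Call:
send_rows(
  commands=[
    [[0,-3,0],0,1],
    [[0,-6,0],0,1],
    [[0,-10,0],0,1],
    [[0,-18,0],0,1],
    [[0,-20,0],0,1],
    [[0,-20,0],0,1],
    [[0,-20,0],0,1],
    [[0,-20,0],0,1],
    [[0,-20,0],0,1],
    [[0,-15,0],0,1],
    [[0,0,0],0,1],
  ],
)

```text
time_s: 15.68
tcp_pos: [0.4535, -0.1652, 0.1698]
orientation: [0.552, -0.551, 0.44, -0.445]
ft_force: [-0.1, -0.6, 0.5]
gripper_width: 0.0853
```

Run:
```python
from h import *
s=st()
cap('wrist','w8.png')
t=cv2.imread('pics/w8.png')
cv2.imwrite('pics/w8z.png',cv2.resize(t[90:390,230:430],(400,600)))
```

```text
{'time_s': 15.6833, 'q': [-0.5084, 0.324, 1.7361, 0.0001, 1.0742, -0.7273], 'tcp_pos': [0.4535, -0.1652, 0.1698], 'orientation': [0.5521, -0.5512, 0.4399, -0.4449], 'ft_force': [-0.1471, -0.5822, 0.478], 'gripper_width': 0.0853}
```

View pics/w8.png

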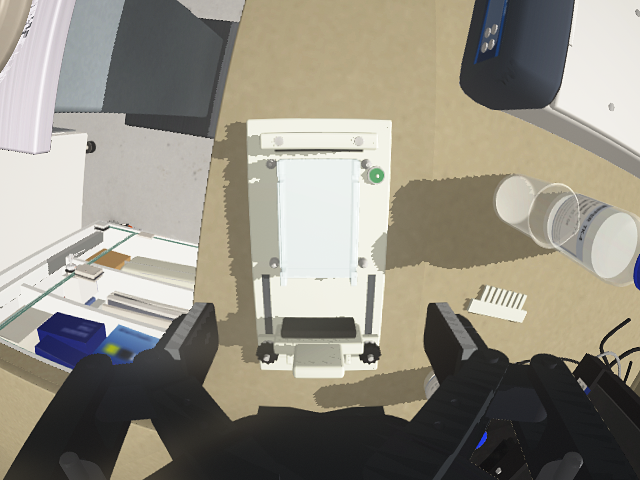

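View pics/w8z.png

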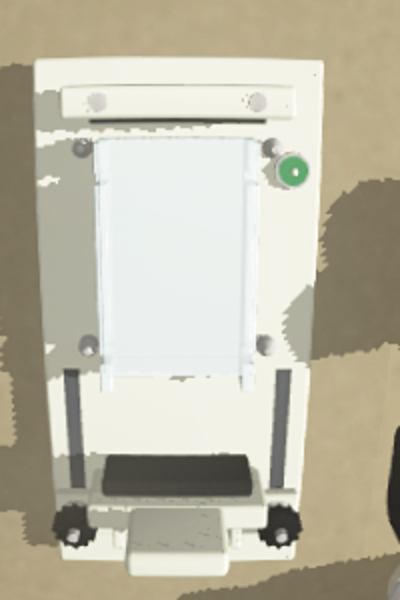

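The tray lies flat between all four pins (pins at (83,148), (271,148), (88,345) and (266,345) in the crop), released and undisturbed. Next is the gate.

```bash
cat >> h.py <<'E'
CA=.2178; CR=np.array([[np.cos(CA),-np.sin(CA)],[np.sin(CA),np.cos(CA)]]); CT=np.array([.4544,-.181])+CR@[.0015,0]
def w(x,y,z): return [*(CT+CR@[x,y]),z]
def loc(P): return CR.T@(np.array(P)[:2]-CT)*1000
E
python3 - <<'E'
from h import *
np.set_printoptions(precision=4,suppress=True)
A=lambda p:np.array(p,float)/2-.3+[230,90]
print('tab top',[loc(q) for q in onz('wrist',A([(130,548),(228,550),(227,574),(130,576)]),.084)])
print('gasket bottom',[loc(q) for q in onz('wrist',A([(107,456),(246,457)]),.018)])
print('pins',[loc(q) for q in onz('wrist',A([(83,148),(271,147),(266,345),(88,345)]),.023)])
print('tray top',[loc(q) for q in onz('wrist',A([(103,390),(254,390)]),.038)],[loc(q) for q in onz('wrist',A([(99,139),(255,139)]),.018)])
print(w(0,-.084,.14));go(w(0,-.084,.14),1.7886)
E
```

```text
tab top [array([-20.0515, -74.0838]), array([ 16.1623, -75.0124]), array([ 16.1572, -86.4967]), array([-20.5001, -87.4908])]
gasket bottom [array([-34.131 , -71.3453]), array([ 27.9665, -71.812 ])]
pins [array([-39.1058,  64.4289]), array([33.5259, 64.8349]), array([ 33.9711, -16.3889]), array([-39.5739, -16.4247])]
tray top [array([-32.3679, -30.0497]), array([ 28.0449, -30.0268])] [array([-33.355,  67.445]), array([27.7578, 67.4572])]
[np.float64(0.4740154610626007), np.float64(-0.26269139298176764), 0.14]
shift [100.   28.2  -0.6] turn -1.5698 jaw ang 0.2188 tool y [ 0.0041 -0.0022 -1.    ]
```

Call:
send_rows(
  commands=[
    [[10,0,0],0.1,1],
    [[0,0,0],0.12,1],
    [[0,0,0],0.12,1],
    [[0,0,0],0.12,1],
    [[0,0,0],0.12,1],
    [[0,0,0],0.12,1],
    [[0,0,0],0.12,1],
    [[0,0,0],0.12,1],
    [[0,0,0],0.12,1],
    [[0,0,0],0.12,1],
    [[0,0,0],0.12,1],
    [[0,0,0],0.12,1],
    [[0,0,0],0.12,1],
    [[0,0,0],0.031,1],
    [[0,0,0],0,1],
  ],
)

```text
time_s: 16.98
tcp_pos: [0.4535, -0.1738, 0.1649]
orientation: [0.076, -0.077, 0.703, -0.703]
ft_force: [-0.1, 0.4, 0.6]
gripper_width: 0.0855
```

Run:
```python
from h import *
s=st();go(w(0,-.0835,.14),1.7886)
```

```text
{'time_s': 16.9833, 'q': [-0.524, 0.3397, 1.7277, 0.0001, 1.076, 0.8292], 'tcp_pos': [0.4535, -0.1738, 0.1649], 'orientation': [0.0763, -0.0773, 0.7033, -0.7025], 'ft_force': [-0.0887, 0.4052, 0.6463], 'gripper_width': 0.0855}
shift [-0.8 24.8 90.7] turn -0.0002 jaw ang -1.3532 tool y [-0.0015  0.001  -1.    ]
```

Call:
send_rows(
  commands=[
    [[0,0,10],0,1],
    [[0,0,12],0,1],
    [[0,0,12],0,1],
    [[0,0,12],0,1],
    [[-0.8,5,12],0,1],
    [[0,5,12],0,1],
    [[0,5,12],0,1],
    [[0,5,8.7],0,1],
    [[0,5,0],0,1],
    [[0,0,0],0,1],
  ],
)

```text
time_s: 17.82
tcp_pos: [0.4739, -0.2625, 0.1391]
orientation: [0.076, -0.078, 0.704, -0.702]
ft_force: [-0.2, -0.3, 0.1]
gripper_width: 0.0854
```

Run:
```python
from h import *
s=st();go(w(0,-.0835,.052),1.7886);cap('wrist','w9.png');cap('scene','s9.png')
```

```text
{'time_s': 17.8167, 'q': [-0.6474, 0.4639, 1.6075, 0.0002, 1.0731, 0.7055], 'tcp_pos': [0.4739, -0.2625, 0.1391], 'orientation': [0.0761, -0.0775, 0.7037, -0.7021], 'ft_force': [-0.1523, -0.2913, 0.1318], 'gripper_width': 0.0854}
shift [-0.2 87.1 -0. ] turn -0.0 jaw ang -1.353 tool y [-0.0022  0.002  -1.    ]
```

View pics/w9.png

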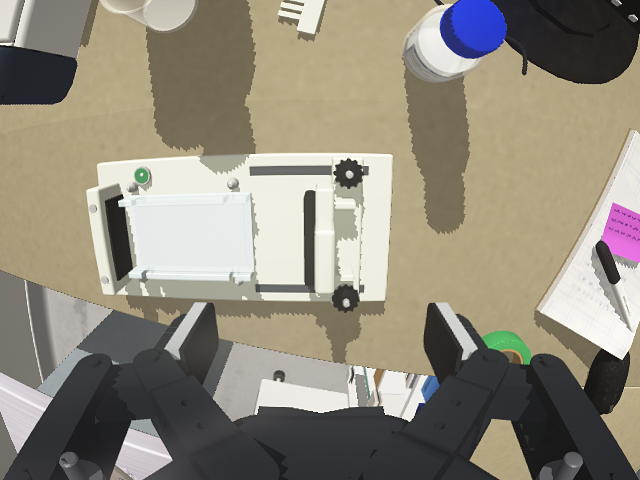

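Run:
```python
from h import *
np.set_printoptions(precision=1,suppress=True)
for y in (-.0775,-.0895):
  print(proj('wrist',[w(-.02,y,.084),w(.02,y,.084)]))
print('pins',proj('wrist',[w(-.0375,.064,.02),w(.0375,.064,.02),w(.0375,-.019,.02)]))
t=cv2.imread('pics/w9.png')
cv2.imwrite('pics/w9z.png',cv2.resize(t[150:320,240:400],(560,595),interpolation=cv2.INTER_CUBIC))
```

```text
[[310.1 293.3]
 [309.5 227.4]]
[[330.5 293.4]
 [331.2 227.5]]
pins [[142.6 275.1]
 [131.  185.3]
 [231.4 181.3]]
```

View pics/w9z.png

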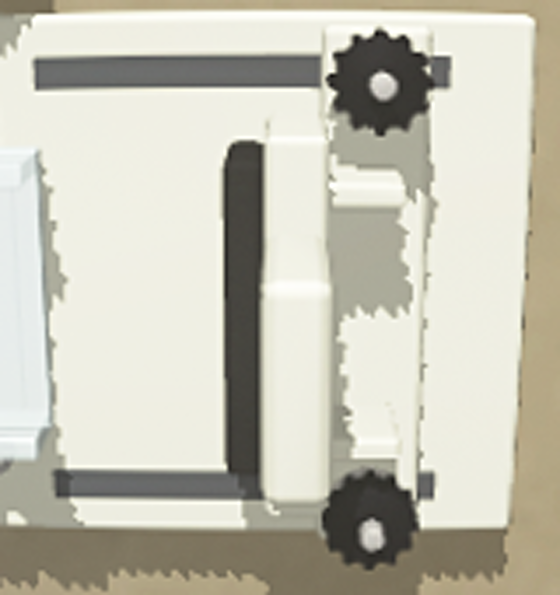

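The tab top covers x 315–334, y 231–292. It was predicted at 310–331 and 227–293, so the tab is at caster y≈-85.5. I'll shift 2 mm and descend.

Call:
send_rows(
  commands=[
    [[0,10,2],0,1],
    [[0,15,0],0,1],
    [[0,15,0],0,1],
    [[0,15,0],0,1],
    [[0,13,0],0,1],
    [[0,10,0],0,1],
    [[0,6,0],0,1],
    [[0,3,0],0,1],
    [[0,0,0],0,1],
    [[0,0,0],0,1],
  ],
  newtons=40,
)

```text
time_s: 18.75
tcp_pos: [0.4753, -0.2646, 0.0542]
orientation: [-0.077, 0.077, -0.703, 0.703]
ft_force: [0.0, -0.1, 0.5]
gripper_width: 0.0856
```

Call:
send_rows(
  commands=[
    [[0,0,0],0,0.5],
    [[0,0,0],0,0.3],
    [[0,0,0],0,0.2],
    [[0,0,0],0,0.1],
    [[0,0,0],0,0],
    [[0,0,0],0,0],
    [[0,0,0],0,0],
    [[0,0,0],0,0],
    [[0,0,0],0,0],
    [[0,0,0],0,0],
  ],
)

```text
time_s: 19.58
tcp_pos: [0.4751, -0.2646, 0.054]
orientation: [-0.077, 0.077, -0.703, 0.703]
ft_force: [-1.8, 0.0, 2.6]
gripper_width: 0.0114
```

Run:
```python
from h import *
s=st();print(loc(s['tcp_pos']));go(w(0,-.05,.052),1.7886);cap('wrist','w10.png')
```

```text
{'time_s': 19.5833, 'q': [-0.6492, 0.5788, 1.6884, 0.0001, 0.8742, 0.7031], 'tcp_pos': [0.4751, -0.2646, 0.054], 'orientation': [-0.0772, 0.077, -0.7028, 0.7029], 'ft_force': [-1.844, 0.0314, 2.5627], 'gripper_width': 0.0114}
[  0.62721759 -86.07407394]
shift [  0.6   2.  -36.1] turn 0.0006 jaw ang -1.3523 tool y [ 3.e-04 -1.e-04 -1.e+00]
```

View pics/w10.png

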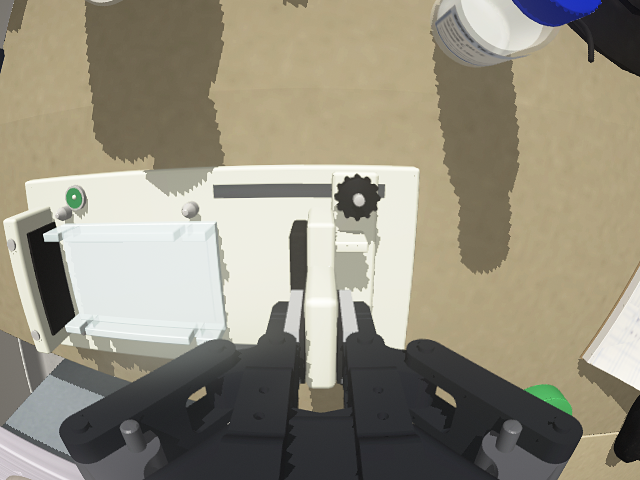

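Tab held (width 11.4 mm). Sliding the gate forward, quickly at first and then in small steps, watching the force.

Call:
send_rows(
  commands=[
    [[0,0,-1],0,0],
    [[0,0,-2],0,0],
    [[0,0,-3],0,0],
    [[0,0,-4],0,0],
    [[0,0,-4],0,0],
    [[0,0,-4],0,0],
    [[0,0,-4],0,0],
    [[0,0,-4],0,0],
    [[0,0,-3],0,0],
    [[0,0,-2],0,0],
    [[0,0,-2],0,0],
    [[0,0,0],0,0],
  ],
)

```text
time_s: 20.63
tcp_pos: [0.4678, -0.2315, 0.054]
orientation: [0.077, -0.077, 0.703, -0.703]
ft_force: [-1.0, 1.1, 5.2]
gripper_width: 0.0113
```

```bash
cat >> h.py <<'E'
def F():
    s=st();print('loc',loc(s['tcp_pos']),'F local',np.round(CR.T@np.array(s['ft_force'])[:2],2))
E
python3 -c "
from h import *
F();cap('wrist','w11.png')"
```

```text
{'time_s': 20.6333, 'q': [-0.6066, 0.5486, 1.7504, 0.0005, 0.8426, 0.7449], 'tcp_pos': [0.4678, -0.2315, 0.054], 'orientation': [0.0773, -0.0772, 0.703, -0.7028], 'ft_force': [-0.9536, 1.0941, 5.1889], 'gripper_width': 0.0113}
loc [  0.7133473  -52.19703143] F local [-0.69  1.27]
```

View pics/w11.png

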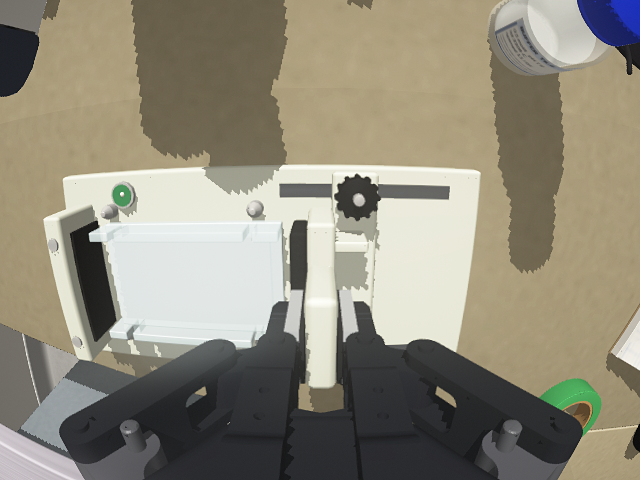

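Call:
send_rows(
  commands=[
    [[0,-0.3,-1],0,0],
    [[0,0,-1],0,0],
    [[0,0,-1],0,0],
    [[0,0,-1],0,0],
    [[0,0,-1],0,0],
    [[0,0,-1],0,0],
    [[0,0,-1],0,0],
    [[0,0,-1],0,0],
    [[0,0,-1],0,0],
    [[0,0,-1],0,0],
    [[0,0,0],0,0],
  ],
)

```text
time_s: 21.6
tcp_pos: [0.4658, -0.2223, 0.054]
orientation: [0.077, -0.077, 0.703, -0.703]
ft_force: [2.6, 0.3, -0.3]
gripper_width: 0.0114
```

```bash
python3 -c "
from h import *
F()"
```

```text
{'time_s': 21.6, 'q': [-0.594, 0.5404, 1.767, 0.0005, 0.8342, 0.7579], 'tcp_pos': [0.4658, -0.2223, 0.054], 'orientation': [0.0772, -0.077, 0.703, -0.7028], 'ft_force': [2.5707, 0.3059, -0.2662], 'gripper_width': 0.0114}
loc [  0.68491022 -42.75012737] F local [ 2.58 -0.26]
```

Call:
send_rows(
  commands=[
    [[0,0,-0.8],0,0],
    [[0,0,-0.8],0,0],
    [[0,0,0],0,0],
  ],
)

```text
time_s: 21.85
tcp_pos: [0.4654, -0.2208, 0.054]
orientation: [0.077, -0.077, 0.703, -0.703]
ft_force: [4.6, -0.3, -1.4]
gripper_width: 0.0113
```

```bash
python3 -c "
from h import *
F()"
```

```text
{'time_s': 21.85, 'q': [-0.592, 0.5391, 1.7697, 0.0004, 0.8327, 0.76], 'tcp_pos': [0.4654, -0.2208, 0.054], 'orientation': [0.0772, -0.077, 0.703, -0.7028], 'ft_force': [4.5914, -0.3479, -1.3843], 'gripper_width': 0.0113}
loc [  0.66244101 -41.20932397] F local [ 4.41 -1.33]
```

Call:
send_rows(
  commands=[
    [[-0.2,0,-0.8],0,0],
    [[0,0,-0.8],0,0],
    [[0,0,0],0,0],
  ],
)

```text
time_s: 22.1
tcp_pos: [0.4651, -0.2191, 0.054]
orientation: [0.077, -0.077, 0.703, -0.703]
ft_force: [2.8, 0.4, -1.8]
gripper_width: 0.0114
```

```bash
python3 -c "
from h import *
F()"
```

```text
{'time_s': 22.1, 'q': [-0.5896, 0.5379, 1.7722, 0.0002, 0.8319, 0.7624], 'tcp_pos': [0.4651, -0.2191, 0.054], 'orientation': [0.0771, -0.0772, 0.703, -0.7028], 'ft_force': [2.7709, 0.3975, -1.7861], 'gripper_width': 0.0114}
loc [  0.69156015 -39.53557452] F local [ 2.79 -0.21]
```

Call:
send_rows(
  commands=[
    [[0,0,-0.8],0,0],
    [[0,0,0],0,0],
  ],
)

```text
time_s: 22.27
tcp_pos: [0.465, -0.2185, 0.054]
orientation: [0.077, -0.077, 0.703, -0.703]
ft_force: [2.6, -0.9, -2.4]
gripper_width: 0.0119
```

```bash
python3 -c "
from h import *
F()"
```

```text
{'time_s': 22.2667, 'q': [-0.5886, 0.5373, 1.7734, 0.0, 0.831, 0.7635], 'tcp_pos': [0.465, -0.2185, 0.054], 'orientation': [0.0771, -0.0772, 0.7029, -0.7029], 'ft_force': [2.6391, -0.8862, -2.4024], 'gripper_width': 0.0119}
loc [  0.71614635 -38.90044895] F local [ 2.39 -1.44]
```

Call:
send_rows(
  commands=[
    [[-0.1,0,-0.7],0,0],
    [[0,0,-0.7],0,0],
    [[0,0,0],0,0],
  ],
)

```text
time_s: 22.52
tcp_pos: [0.4648, -0.2175, 0.054]
orientation: [-0.077, 0.077, -0.703, 0.703]
ft_force: [1.5, -3.9, -4.5]
gripper_width: 0.0116
```

```bash
python3 -c "
from h import *
F()"
```

```text
{'time_s': 22.5167, 'q': [-0.5869, 0.5363, 1.7754, -0.0005, 0.8297, 0.7656], 'tcp_pos': [0.4648, -0.2175, 0.054], 'orientation': [-0.0771, 0.0772, -0.7027, 0.703], 'ft_force': [1.4675, -3.9444, -4.4869], 'gripper_width': 0.0116}
loc [  0.72295963 -37.85503866] F local [ 0.58 -4.17]
```

Call:
send_rows(
  commands=[
    [[0,0,-0.7],0,0],
    [[0,0,0],0,0],
    [[0,0,0],0,0],
  ],
)

```text
time_s: 22.77
tcp_pos: [0.4646, -0.217, 0.054]
orientation: [-0.077, 0.077, -0.703, 0.703]
ft_force: [1.7, -5.0, -5.0]
gripper_width: 0.0112
```

```bash
python3 -c "
from h import *
F()"
```

```text
{'time_s': 22.7667, 'q': [-0.5861, 0.5358, 1.7765, -0.0006, 0.829, 0.7665], 'tcp_pos': [0.4646, -0.217, 0.054], 'orientation': [-0.0771, 0.0771, -0.7027, 0.7031], 'ft_force': [1.7476, -4.9677, -5.0028], 'gripper_width': 0.0112}
loc [  0.71683631 -37.31181779] F local [ 0.63 -5.23]
```

The push is building as expected (5 N at -37.3). Continuing up to about 10–11 N.

Call:
send_rows(
  commands=[
    [[0,0.2,-0.7],0,0],
    [[0,0,-0.6],0,0],
    [[0,0,0],0,0],
    [[0,0,0],0,0],
  ],
)

```text
time_s: 23.1
tcp_pos: [0.4645, -0.2162, 0.054]
orientation: [-0.077, 0.077, -0.702, 0.703]
ft_force: [1.5, -7.0, -2.9]
gripper_width: 0.0112
```

```bash
python3 -c "
from h import *
F()"
```

```text
{'time_s': 23.1, 'q': [-0.5848, 0.5348, 1.7784, -0.0013, 0.8272, 0.7683], 'tcp_pos': [0.4645, -0.2162, 0.054], 'orientation': [-0.0773, 0.077, -0.7024, 0.7034], 'ft_force': [1.4512, -6.9805, -2.8913], 'gripper_width': 0.0112}
loc [  0.73156917 -36.54647454] F local [-0.09 -7.13]
```

Call:
send_rows(
  commands=[
    [[0,0.1,-0.7],0,0],
    [[0,0,-0.7],0,0],
    [[0,0,-0.4],0,0],
    [[0,0,0],0,0],
    [[0,0,0],0,0],
  ],
)

```text
time_s: 23.52
tcp_pos: [0.4643, -0.2151, 0.054]
orientation: [-0.077, 0.077, -0.702, 0.704]
ft_force: [0.2, -9.3, -4.9]
gripper_width: 0.0114
```

```bash
python3 -c "
from h import *
F();cap('wrist','w12.png');F();cap('scene','s12.png')"
```

```text
{'time_s': 23.5167, 'q': [-0.5828, 0.5335, 1.781, -0.0021, 0.8248, 0.7707], 'tcp_pos': [0.4643, -0.2151, 0.054], 'orientation': [-0.0774, 0.0769, -0.7019, 0.7038], 'ft_force': [0.1808, -9.2569, -4.9249], 'gripper_width': 0.0114}
loc [  0.76131521 -35.46613359] F local [-1.82 -9.08]
{'time_s': 23.5667, 'q': [-0.5828, 0.5336, 1.781, -0.0021, 0.8248, 0.7707], 'tcp_pos': [0.4643, -0.2151, 0.054], 'orientation': [-0.0774, 0.0769, -0.702, 0.7038], 'ft_force': [0.9196, -10.8851, -4.8717], 'gripper_width': 0.0114}
loc [  0.7648817  -35.44923346] F local [ -1.45 -10.83]
```

View pics/w12.png

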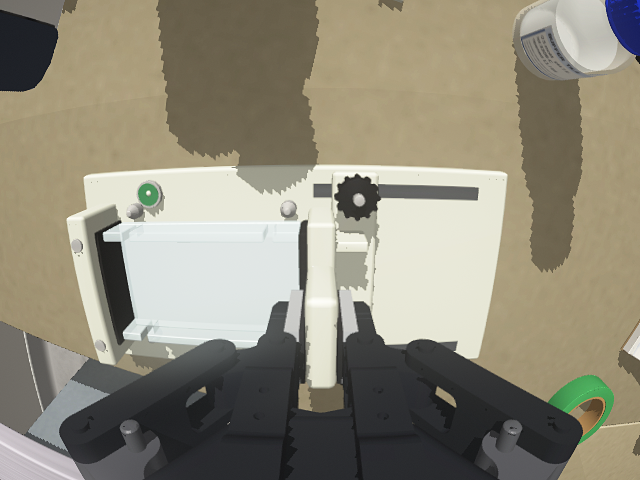

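The gasket is pressed against the tray (about (303,255)) and the tray's far end is at the rubber face, with the force around 10 N. I'll make one small nudge and hold to confirm it is steady.

Call:
send_rows(
  commands=[
    [[0,0.1,-0.4],0,0],
    [[0,0,0],0,0],
    [[0,0,0],0,0],
    [[0,0,0],0,0],
    [[0,0,0],0,0],
    [[0,0,0],0,0],
  ],
)

```text
time_s: 24.12
tcp_pos: [0.4643, -0.215, 0.054]
orientation: [-0.077, 0.077, -0.702, 0.704]
ft_force: [1.5, -10.6, -3.1]
gripper_width: 0.0113
```

```bash
python3 -c "
from h import *
F();cap('top','t13.png');F();cap('scene','s13.png');F()
t=cv2.imread('pics/s13.png');cv2.imwrite('pics/s13z.png',cv2.resize(t[130:400,180:400],(489,600),interpolation=cv2.INTER_CUBIC))"
```

```text
{'time_s': 24.1167, 'q': [-0.5824, 0.5333, 1.7815, -0.0024, 0.8241, 0.7713], 'tcp_pos': [0.4643, -0.215, 0.054], 'orientation': [-0.0775, 0.0768, -0.7018, 0.704], 'ft_force': [1.5404, -10.5672, -3.0571], 'gripper_width': 0.0113}
loc [  0.78960701 -35.29680888] F local [ -0.78 -10.65]
{'time_s': 24.1667, 'q': [-0.5825, 0.5333, 1.7815, -0.0024, 0.8241, 0.7713], 'tcp_pos': [0.4643, -0.215, 0.054], 'orientation': [-0.0775, 0.0768, -0.7018, 0.704], 'ft_force': [0.6452, -9.9481, -3.5696], 'gripper_width': 0.0115}
loc [  0.78322939 -35.33512999] F local [-1.52 -9.85]
{'time_s': 24.2167, 'q': [-0.5825, 0.5333, 1.7815, -0.0024, 0.8241, 0.7713], 'tcp_pos': [0.4643, -0.215, 0.054], 'orientation': [-0.0775, 0.0768, -0.7018, 0.704], 'ft_force': [0.5541, -11.6446, -4.5782], 'gripper_width': 0.0114}
loc [  0.77927584 -35.31125443] F local [ -1.98 -11.49]
```

View pics/s13z.png

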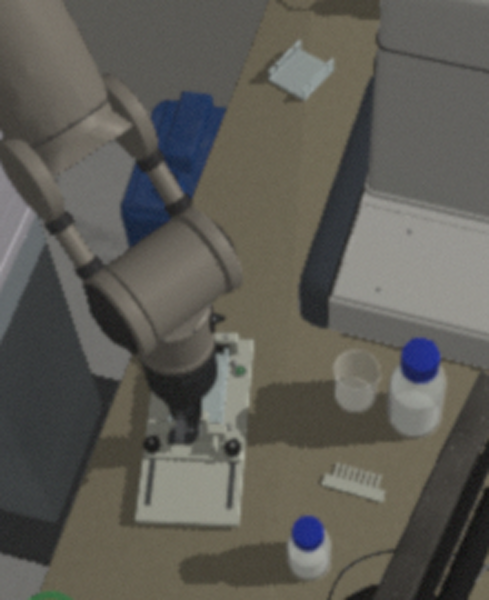

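Call:
send_rows(
  commands=[
    [[0,0,0],0,0],
    [[0,0,0],0,0],
    [[0,0,0],0,0],
    [[0,0,0],0,0],
    [[0,0,0],0,0],
    [[0,0,0],0,0],
    [[0,0,0],0,0],
    [[0,0,0],0,0],
    [[0,0,0],0,0],
    [[0,0,0],0,0],
    [[0,0,0],0,0],
    [[0,0,0],0,0],
  ],
)

```text
time_s: 25.22
tcp_pos: [0.4642, -0.215, 0.054]
orientation: [-0.077, 0.077, -0.702, 0.704]
ft_force: [0.5, -11.3, -4.5]
gripper_width: 0.0111
```

The push held at about 10–11 N for over a second, and the short tray, comb, bottle and beaker are where they were. Handing in.

```bash
python3 -c "
from h import *
F();print(sign_off())"
```

```text
{'time_s': 25.2167, 'q': [-0.5825, 0.5333, 1.7816, -0.0024, 0.8241, 0.7713], 'tcp_pos': [0.4642, -0.215, 0.054], 'orientation': [-0.0774, 0.0768, -0.7018, 0.7039], 'ft_force': [0.5068, -11.2876, -4.4598], 'gripper_width': 0.0111}
loc [  0.76222728 -35.27601019] F local [ -1.94 -11.13]
the job is handed in; nothing more can be done
None
```

The long tray is on the caster bed between the four pins, and I handed the job in with the gripper still holding the gate and pushing it. I set the tray down about 8 mm short of home and let go. Then I took the gate by its tab and slid it up until the gasket pushed the tray home. The clock stood at 25.2 s.

**Push:** the last readings along the caster were 10–11.5 N, including about 1 N of gate drag, and stayed steady for over a second. The tab was at about caster y = -35.3 mm. That is 3.7 mm of gasket yield, or about 9 N, which agrees with the wrist force within its noise of about 1 N.

**Tray:** the force began to rise at about y = -39 mm, as it should with the tray home. The wrist picture shows the tray's far end at the rubber face of the end wall. I judged "home" from these two signs; I did not measure the gap.

**Other checks:**
- Small side forces remain on the gate: about 2 N sideways and 4 N vertical.
- The cameras differed from the arm's own position by up to 2.5 mm across the bed. I centred the tray between the pins by the close wrist view instead.
- The final scene picture shows the short tray, comb, beaker and small bottle where they were. The tape roll is only partly in view, and I did not check the timer or petri dish again; the arm did not go near the timer, and I never located the dish.

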